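# Tighten the canister's window ring with a pin spanner

## Robot

A 7-joint arm with a two-finger parallel gripper is mounted at the origin on the work surface. World frame = base frame: x ahead of the robot, y to its left, z up, the work surface at z = 0. Lengths are in mm, angles in rad, forces in N, time in s.
With the tool pointing down it reaches from about 400 to 875 mm from the base axis. Payload 4.4 kg.
Tool frame: the origin (TCP) lies midway between the tips of the shut fingers; the grasp point (between the pads) lies 19 mm behind it; x points along the fingers, y is the direction in which the jaws open and shut, and the axes are right-handed (so a half turn about x gives the same grasp; the last joint's range is limited). The gripper opens to 85 mm and grips with 20 to 120 N. Pads are 22 mm wide; open, the fingers measure 114 mm over their backs; the gripper's body (76 mm by 85 mm) begins 54 mm behind the grasp point. The pads swing forward as they close: fully open they stand 13 mm farther back than shut.
Start: joints at [-0.066, 0.628, 0.038, 1.517, -0.027, 0.996, -0.02], TCP at [650.014, 0.027, 231.313] pointing down, gripper open.
Joint ranges: [-3.06, 3.06], [-0.37, 2.12], [-1.25, 1.32], [0.18, 2.47], [-1.1, 4.24], [0.23, 1.98], [-2.94, 2.94]. Speed limits (rad/s): [2.57, 2.57, 3.14, 3.14, 3.14, 3.14, 3.14].

## Interface

Orientations are given as [roll, pitch, yaw] about the fixed x, y, z axes, in that order (R = Rz(yaw) Ry(pitch) Rx(roll)).
In Python, from cell import ctrl gives the robot as it stands.
- The arm moves only by the tool arm_command, never from a script. Its argument "series" is a list of rows, each a list of 7 numbers: the opening, from 0 (shut) to 1 (fully open), then the shift along the world's x, y, z in cm, then the turn, a rotation vector about the world's x, y, z in degrees. In form: [[claw, x, y, z, rx, ry, rz], ...]. A call has 1 to 20 rows; each row shifts and turns the commanded pose from where the row before left it; what a row does not reach is not made up. A row lasts 1/12 s, in which the tool goes at most 41.7 mm and 7.16 degrees, less where a joint would pass 70% of its speed; a pose out of reach is approached as far as the arm can. A call with a gripper value outside its range is refused whole. The fingers move at their own pace and stop on an object; the grip force is fixed at half the most. Time passes only in rows, so rows that do not move let the fingers close. It gives the time, the measured TCP pose, the force and the opening at its end, in the units of the state.
- ctrl.read_state(): the state, without advancing time (a new reading comes with each control period).
- ctrl.get_image(name): name is "scene" or "side" or "wrist"; returns the picture (420x560x3 uint8, blue, green, red); there is no depth.
- ctrl.calibration(name): a dict with "fovy" (degrees; the focal length in pixels is half the picture's height over the tangent of half this angle, whatever the lens; pixels are square), "cx", "cy" (the principal point, pixels), "cam_to_world" (4x4, takes a point from camera to world coordinates); the wrist camera has in their place "T_tool_cam" (4x4, takes a point from camera to tool coordinates, whose origin is the TCP and whose axes are the tool frame's). Camera axes: x right, y up, looking along -z (the intrinsics and any distortion apply to the point x, -y, -z); pixel columns grow to the right and rows downward; lengths in mm; the calibration is good to about 2 mm. A picture is of the moment at which its call begins: read the wrist's pose just before it. calibration takes no time and is no camera call.
- ctrl.finish_job(): hands the job in, once; it reports no verdict.
Trained networks look in the newest picture that a camera, given by its name, has taken for a name from the list of things; names that differ only in an ending like _2 or _b are one class to them, and where a whole thing is asked for, a point or a joint stands for the part that bears it (a point fixed in the world has none). Each returns a list of dicts, best first, with "conf" (0 to 1); they miss things now and then, are a little off and sometimes report something else, mostly with a low value. They report only what shows in the picture. A call takes as long as a camera call.
- ctrl.spot_in(label, camera): "centre" ([x, y, z] in mm, in world coordinates, good to about 4 mm: the middle of the surface that is visible of it).
The state is a dict: "clock": time; "qpos": joint angles; "qd": joint speeds; "tau": joint torques, N m; "eef_pos": TCP position; "tool_rot": TCP orientation; "force": force on the tool from outside, world axes, zero at the start; "torque": the same for the moment, N m; "width": finger opening in mm.
Only numpy, scipy, OpenCV 4.12 (cv2) and the standard library are available. Lean on these libraries where they do the work, as an engineer would, in place of code of your own. Each camera call takes 0.05 s, during which the arm holds its last target.

## Task

Take the pin spanner from its cradle, set both of its pins down into holes of the ring on the canister lid, pressing only lightly, and only then turn the ring clockwise with the spanner until it is fully tight against its stop, without forcing it. Then lift the spanner out and stand it back in its cradle, let go of it, and leave everything else on the bench alone; never touch the lid or ring with the fingers.

Things in the scene. Friction and masses are not known exactly. Their poses are not given: they have to be found in the camera images.
- canister: Fixed stainless canister, 160 mm wide, black side handles reach 103 mm from its axis; origin at the centre of its underside, z up. Its lid, 158 mm wide, top face 114 mm above the table, rests on a soft seal: it stays up until pushed with about 2 N, then sinks straight down, 1.5 N per mm, and after 3 mm (about 6 N) it is hard.
- ring_top (a point): Centre of the upper face (123 mm above the table) of the metal retaining ring on the lid, on its vertical turning axis; sinks with the lid. Axes are the canister's and do not turn with the ring. Ring: 88 mm wide, stands 9 mm above the lid. All within it (metal and a 43 mm window) is flush with its face to 0.5 mm, save its six holes.
- hole_floor (a point): Point on the ring's axis, level with the flat dark floor of its holes, 7 mm below point ring_top. Six holes 8.6 mm wide, 7 mm deep, centres 30 mm from the axis, 60 degrees apart. Their bearing differs every time and is not measured (neither this point's axes, the red mark nor the joint value tell it): find it by eye or by feel.
- ring (a joint): Turn of the retaining ring (rad), growing clockwise seen from above; it starts loose between 0 and 0.3 and meets a hard stop, fully tight, at 1.0. It takes about 0.25 N m to turn and stays where it is left; pins merely sliding lightly (under 5 N) over its face do not turn it. At the stop, more than three times that torque is forcing it.
- spanner: Loose pin spanner, about 160 g, upright in its cradle. Origin midway between the pin tips, z up to the handle, x from pin to pin. Two pins 6 mm thick, 9 mm long, tips tapered to 3.6 mm, at x = +30, -30 mm; above (z 9 to 19) a dark bar 80 mm in x, 16 in y; on it (z 19 to 71) a flat blue handle 36 mm in x, 14 in y, to grip across the 14 mm.
- pin_a (a point): Centre of the tip of the spanner pin at x = +30 mm; axes as the spanner's.
- pin_b (a point): Centre of the tip of the spanner pin at x = -30 mm; axes as the spanner's.
- cradle: Fixed white cradle 104 mm (x) by 56 mm (y), 32 mm high; origin at the centre of its underside. Its pocket, 88 mm in x and 23 mm in y, holds the spanner's bar along x; it rests on a grey pad 24 mm up, pins hanging either side, the spanner's origin 15 mm above the cradle's; either way round is right.
- beaker: Bystander, to be left alone: clear glass beaker, 68 mm wide, 90 high. Origin at the centre of its underside.
- small_beaker: Bystander, to be left alone: clear glass beaker, 48 mm wide, 60 high. Origin at the centre of its underside.
- sample_jar: Bystander, to be left alone: white jar with red cap, 60 mm wide, 85 high. Origin at the centre of its underside.
- spare_ring: Bystander, to be left alone: spare metal ring without holes lying on the bench, 88 mm wide, 9 high. Origin at the centre of its underside.
- probe: Bystander, to be left alone: grey hand thermometer with a steel probe, about 170 mm long, 16 high. Origin near the base of the probe, x along it.
- spare_window: Bystander, to be left alone: greenish spare glass disc, 52 mm wide, 8 high. Origin at the centre of its underside.
- funnel: Bystander, to be left alone: white funnel standing mouth down, 90 mm wide, 90 high. Origin at the centre of its underside.

How it is judged:
By the outcome, as a careful person would: the job done as asked, in the order asked, and still so for the second after the job is handed in, with the robot touching nothing.
It also fails if it takes over 72 s, if anything falls off the work surface, if the arm or the gripper's body presses on something with over 40 N, if the wrist force passes 120 N, or if a joint passes its speed limit or range.

## Working session

There is one attempt and no reset: what is moved stays moved. The work goes in short steps, Python scripts to look and compute and a tool call to move; the robot and the scene stay as the last step left them, time stands still between calls to the robot, and variables do not carry over. Pictures are saved under pics/ and viewed, and the job is handed in when it is done.

Besides the shell and the picture viewer there is one more tool, called after "Call:" in YAML: its name, and indented under it one key for each argument. arm_command: Moves the arm, as the interface text tells. Its arguments: {"type":"object","properties":{"series":{"type":"array"}},"required":["series"]}

```bash
ls; mkdir -p pics; python3 - <<'E'
from cell import ctrl
import cv2, numpy as np
np.set_printoptions(precision=4,suppress=True)
print(ctrl.read_state())
for n in ["scene","side","wrist"]:
    im=ctrl.get_image(n); cv2.imwrite(f"pics/{n}0.png",im); print(n,ctrl.calibration(n))
for l in ["canister","ring_top","spanner","cradle","pin_a"]:
    for c in ["scene","side","wrist"]:
        print(l,c,ctrl.spot_in(l,c)[:2])
print(ctrl.read_state()["clock"])
E
```

```text
pics
{'clock': 0.0, 'qpos': array([-0.0658,  0.6294,  0.0384,  1.5184, -0.027 ,  0.9963, -0.02  ]), 'qd': array([ 0.0023, -0.0009, -0.0007, -0.0009, -0.0008, -0.0013, -0.0018]), 'tau': array([ -0.0011, -56.3406,   1.2261, -19.345 ,   0.011 ,   0.0105,
        -0.    ]), 'eef_pos': array([649.3714,   0.0359, 230.3859]), 'tool_rot': array([-1.575 ,  1.5689,  3.1374]), 'force': array([-0.2259, -0.2804,  1.0231]), 'torque': array([-0.0067,  0.0202,  0.0144]), 'width': 85.40529088485339}
scene {'fovy': 46.13128211224411, 'cx': 267.6327820782219, 'cy': 203.98330558793614, 'cam_to_world': array([[   0.2273,   -0.6927,    0.6845, 1409.82  ],
       [   0.9738,    0.1574,   -0.1642, -199.044 ],
       [   0.006 ,    0.7039,    0.7103, 1030.4078],
       [   0.    ,    0.    ,    0.    ,    1.    ]])}
side {'fovy': 48.210471759732286, 'cx': 288.1187137265878, 'cy': 205.9106295081332, 'cam_to_world': array([[  -0.713 ,    0.4398,   -0.5461, -172.8691],
       [  -0.7011,   -0.456 ,    0.5482,  720.4829],
       [  -0.0079,    0.7737,    0.6335,  896.3327],
       [   0.    ,    0.    ,    0.   
[... 632 characters left out ...]
f': 0.71}]
ring_top side [{'centre': [571.4, -175.1, 115.3], 'conf': 0.74}]
ring_top wrist [{'centre': [591.3, -135.1, 114.9], 'conf': 0.58}]
spanner scene [{'centre': [541.9, 160.3, 58.1], 'conf': 0.52}]
spanner side [{'centre': [764.9, -34.4, 42.8], 'conf': 0.74}]
spanner wrist [{'centre': [535.1, 160.3, 64.0], 'conf': 0.94}]
cradle scene [{'centre': [541.5, 160.8, 32.6], 'conf': 0.64}]
cradle side [{'centre': [505.3, 178.6, 32.0], 'conf': 0.96}]
cradle wrist [{'centre': [538.4, 155.9, 33.4], 'conf': 0.77}]
pin_a scene [{'centre': [537.5, 157.0, 57.9], 'conf': 0.68}]
pin_a side [{'centre': [505.7, 168.8, 51.0], 'conf': 0.65}]
pin_a wrist [{'centre': [535.9, 154.2, 59.3], 'conf': 0.88}]
0.9
```

View pics/scene0.png

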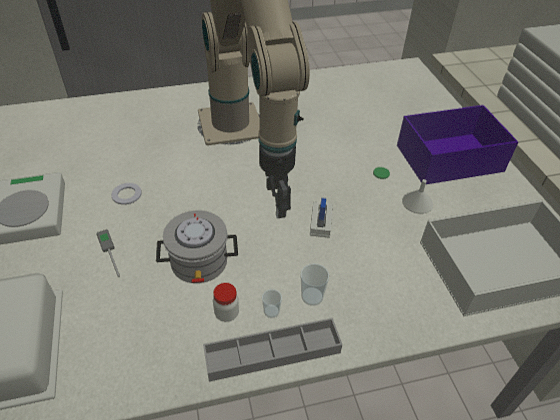

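View pics/side0.png

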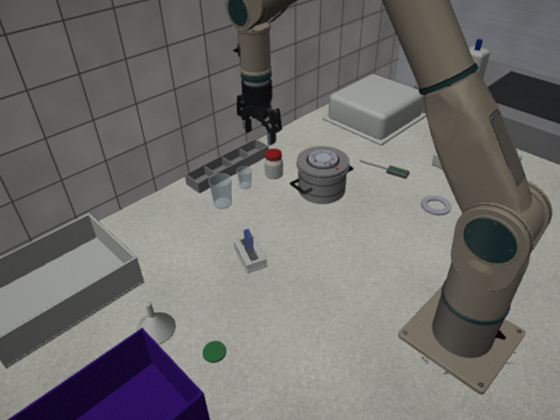

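View pics/wrist0.png

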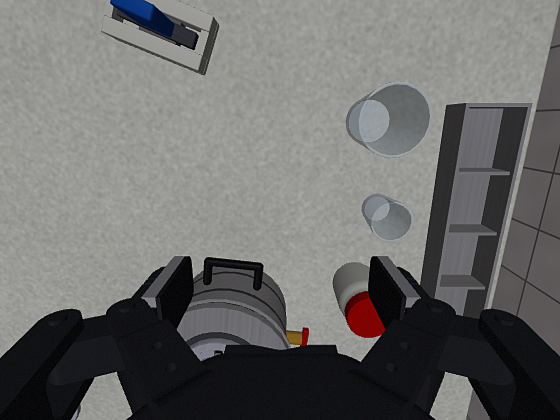

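The scene view shows the ring at about (195,232) and the spanner in its cradle at about (322,215). In the wrist view the cradle is at (160,35), its long axis tilted roughly -25°. I'll look at the ring from above first.

Call:
arm_command:
  series:
    - [1,-0.75,-3.2,0,0,0,0]
    - [1,-0.75,-3.2,0,0,0,0]
    - [1,-0.75,-3.2,0,0,0,0]
    - [1,-0.75,-3.2,0,0,0,0]
    - [1,-0.75,-3.2,0,0,0,0]
    - [1,-0.75,-3.2,0,0,0,0]
    - [1,-0.75,-3.2,0,0,0,0]
    - [1,-0.75,-3.2,0,0,0,0]
    - [1,0,0,0,0,0,0]
    - [1,0,0,0,0,0,0]
    - [1,0,0,0,0,0,0]

```text
clock: 1.82
eef_pos: [590.2, -255.3, 231.2]
tool_rot: [2.944, 1.57, 1.373]
force: [0.1, -0.1, -0.1]
width: 85.2
```

```bash
cat > h.py <<'E'
from cell import ctrl
import cv2, numpy as np
from scipy.spatial.transform import Rotation as R
np.set_printoptions(precision=3,suppress=True)
def cam(name,st=None):
    c=ctrl.calibration(name); f=210/np.tan(np.radians(c["fovy"]/2))
    if "cam_to_world" in c: T=c["cam_to_world"]
    else:
        W=np.eye(4); W[:3,:3]=R.from_euler("xyz",st["tool_rot"]).as_matrix(); W[:3,3]=st["eef_pos"]; T=W@c["T_tool_cam"]
    return T,f,c["cx"],c["cy"]
def px2w(p,z,C):
    T,f,cx,cy=C; p=np.atleast_2d(p).astype(float)
    d=np.c_[(p[:,0]-cx)/f,-(p[:,1]-cy)/f,-np.ones(len(p))]@T[:3,:3].T
    o=T[:3,3]; s=(z-o[2])/d[:,2]; return o+d*s[:,None]
def w2px(w,C):
    T,f,cx,cy=C; q=(np.atleast_2d(w)-T[:3,3])@T[:3,:3]
    return np.c_[cx+f*q[:,0]/-q[:,2], cy-f*q[:,1]/-q[:,2]]
def shot(name,fn):
    st=ctrl.read_state(); im=ctrl.get_image(name); cv2.imwrite(f"pics/{fn}.png",im)
    np.save(f"pics/{fn}.npy",dict(st=st),allow_pickle=True)
    return im,st,cam(name,st)
def topdown(im,C,cx,cy,z,half,ppm):
    # rectified view of plane z; u -> +x world right, v down -> -y
    n=int(2*half*ppm); w=np.array([[cx-half,cy+half,z],[cx+half,cy+half,z],[cx+half,cy-half,z],[cx-half,cy-half,z]])
    src=w2px(w,C).astype(np.float32); dst=np.float32([[0,0],[n,0],[n,n],[0,n]])
    return cv2.warpPerspective(im,cv2.getPerspectiveTransform(src,dst),(n,n),flags=cv2.INTER_CUBIC)
E
python3 - <<'E'
from h import *
im,st,C=shot("wrist","w1")
print(st["clock"],st["eef_pos"],st["tool_rot"],ctrl.spot_in("ring_top","wrist")[:2],ctrl.spot_in("canister","wrist")[:2])
E
```

```text
1.8167 [ 590.189 -255.35   231.223] [2.944 1.57  1.373] [{'centre': [580.5, -182.8, 119.5], 'conf': 0.8}] [{'centre': [584.9, -181.7, 114.9], 'conf': 0.74}]
```

View pics/w1.png

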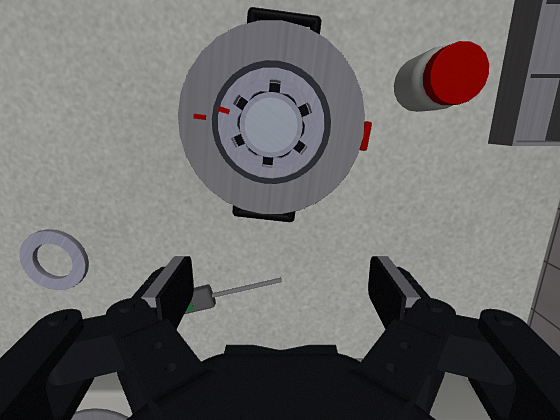

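The ring is at (271,122) in the wrist picture, with six dark holes on it. I'll rectify this to the z=123 plane and fit the bearing.

```bash
python3 - <<'E'
from h import *
im=cv2.imread("pics/w1.png"); st=np.load("pics/w1.npy",allow_pickle=True).item()["st"]; C=cam("wrist",st)
print(px2w([[271,122]],123,C))
t=topdown(im,C,582,-182,123,50,6); cv2.imwrite("pics/r1.png",t)
E
```

```text
[[ 581.742 -184.515  123.   ]]
```

View pics/r1.png

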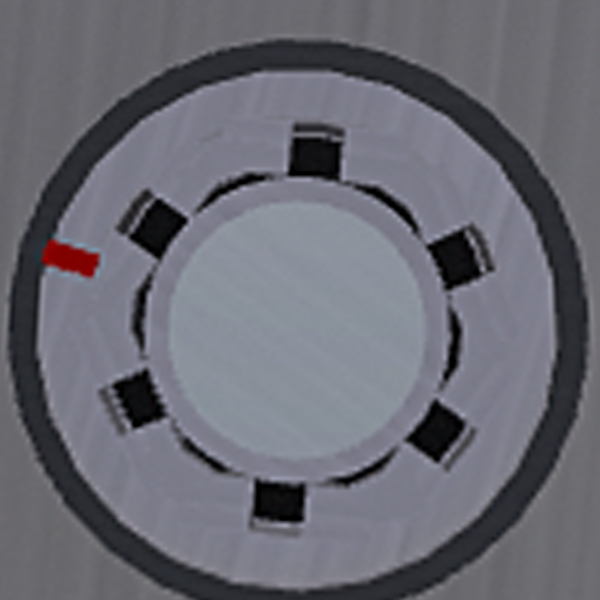

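Six square-looking holes at radius 29.95 mm. The ring centre is about (581.5, -186.8) and the hole bearings are about 23.7° mod 60. Next I'll look at the spanner with the jaws turned.

Call:
arm_command:
  series:
    - [1,0.13,3.24,-0.26,0,0,5.7]
    - [1,0.13,3.24,-0.26,0,0,5.7]
    - [1,0.13,3.24,-0.26,0,0,5.7]
    - [1,0.13,3.24,-0.26,0,0,5.7]
    - [1,0.13,3.24,-0.26,0,0,5.7]
    - [1,0.13,3.24,-0.26,0,0,5.7]
    - [1,0.13,3.24,-0.26,0,0,5.7]
    - [1,0.13,3.24,-0.26,0,0,5.7]
    - [1,0.13,3.24,-0.26,0,0,5.7]
    - [1,0.13,3.24,-0.26,0,0,5.7]
    - [1,0.13,3.24,-0.26,0,0,5.7]
    - [1,0.13,3.24,-0.26,0,0,5.7]
    - [1,0,0,0,0,0,0]
    - [1,0,0,0,0,0,0]
    - [1,0,0,0,0,0,0]

```text
clock: 3.22
eef_pos: [605.4, 133.2, 200.1]
tool_rot: [-1.443, 1.57, -1.819]
force: [0.1, -0.3, 0.6]
width: 85.6
```

```bash
python3 - <<'E'
from h import *
im,st,C=shot("wrist","w2")
print(st["clock"],st["eef_pos"],st["tool_rot"],R.from_euler("xyz",st["tool_rot"]).as_matrix())
print(ctrl.spot_in("spanner","wrist")[:2],ctrl.spot_in("cradle","wrist")[:2])
cv2.imwrite("pics/r2a.png",topdown(im,C,540,160,32,70,4))
cv2.imwrite("pics/r2b.png",topdown(im,C,540,160,86,40,7))
E
```

```text
3.2167 [605.377 133.185 200.056] [-1.443  1.57  -1.819] [[-0.     0.367  0.93 ]
 [-0.001  0.93  -0.367]
 [-1.    -0.001  0.   ]]
[{'centre': [525.5, 166.4, 85.5], 'conf': 0.65}] [{'centre': [517.1, 168.5, 29.2], 'conf': 0.7}]
```

View pics/w2.png

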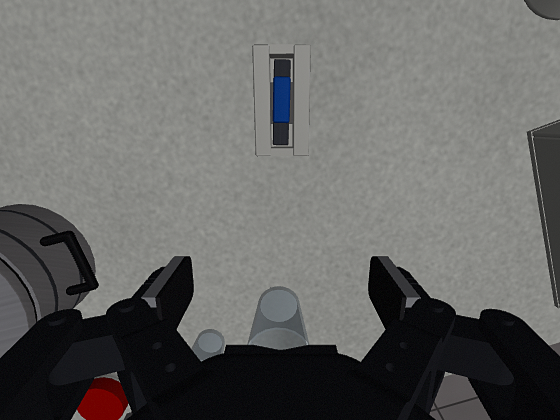

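View pics/r2a.png

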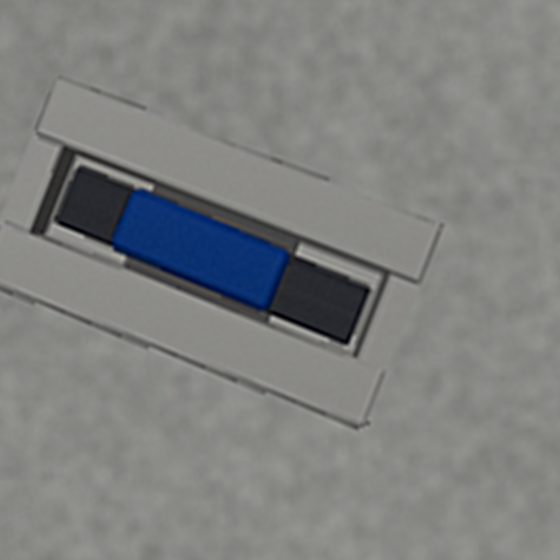

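View pics/r2b.png

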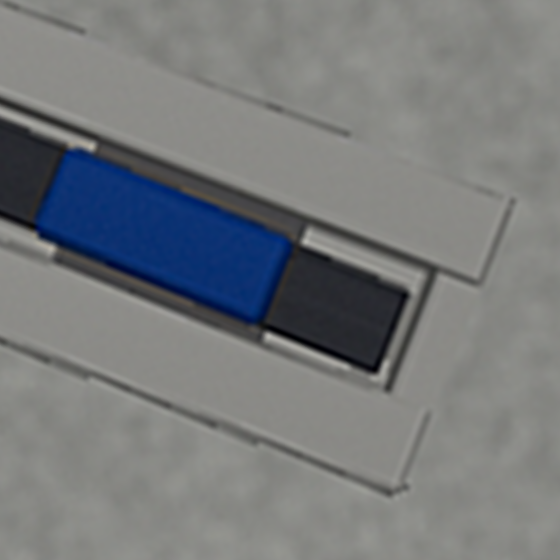

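The spanner shows in the rectified views at about (523.5, 166.2) with yaw about -22.8°. I'll go above it and descend with the jaws open.

Call:
arm_command:
  series:
    - [1,-2.7,1.1,0,0,0,-1.3]
    - [1,-2.7,1.1,0,0,0,0]
    - [1,-2.8,1.1,0,0,0,0]
    - [1,0,0,-3.3,0,0,0]
    - [1,0,0,-3.3,0,0,0]
    - [1,0,0,-3.3,0,0,0]
    - [1,0,0,-3.3,0,0,0]
    - [1,0,0,-1.2,0,0,0]
    - [1,0,0,-1.2,0,0,0]
    - [1,0,0,0,0,0,0]
    - [1,0,0,0,0,0,0]

```text
clock: 4.28
eef_pos: [524.0, 165.4, 44.3]
tool_rot: [-0.167, 1.571, -0.568]
force: [-0.0, 0.5, -0.8]
width: 85.6
```

```bash
python3 - <<'E'
from h import *
im,st,C=shot("wrist","w3")
print(st["clock"],st["eef_pos"],st["tool_rot"],st["force"],st["torque"])
E
```

```text
4.2833 [524.017 165.408  44.29 ] [-0.167  1.571 -0.568] [-0.011  0.525 -0.766] [ 0.026 -0.04  -0.05 ]
```

View pics/w3.png

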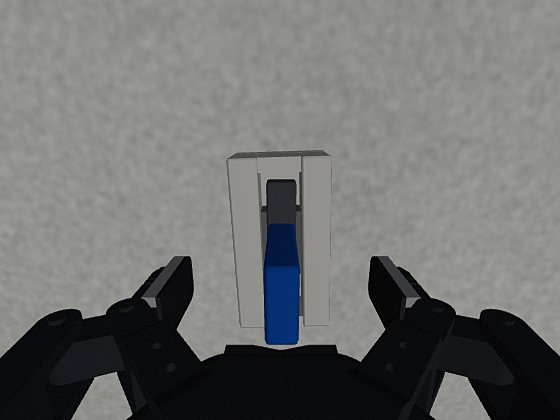

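The handle (rows 262–345) is centred between the jaws at column 281. I'll check its offset along the handle's length, and close the jaws.

Call:
arm_command:
  series:
    - [0.5,0,0,0,0,0,0]
    - [0.3,0,0,0,0,0,0]
    - [0,0,0,0,0,0,0]
    - [0,0,0,0,0,0,0]
    - [0,0,0,0,0,0,0]
    - [0,0,0,0,0,0,0]
    - [0,0,0,0,0,0,0]
    - [0,0,0,0,0,0,0]

```text
clock: 5.0
eef_pos: [523.9, 166.0, 44.5]
tool_rot: [0.781, 1.57, 0.381]
force: [0.4, -0.6, 4.4]
width: 13.3
```

```bash
python3 - <<'E'
from h import *
im,st,C=shot("wrist","w4")
print(st["clock"],st["eef_pos"],st["tool_rot"],st["force"],st["torque"],st["width"])
p=st["eef_pos"];M=R.from_euler("xyz",st["tool_rot"]).as_matrix()
for off in (-18,18):
  for yy in (-7,7): print(off,yy,w2px(p+M@np.array([-42,yy,off]),C))
E
```

```text
5.0 [523.876 165.973  44.469] [0.781 1.57  0.381] [ 0.364 -0.584  4.365] [-0.064  0.1   -0.015] 13.267074611983244
-18 -7 [[261.464 269.585]]
-18 7 [[298.795 269.557]]
18 -7 [[263.092 349.169]]
18 7 [[297.36  349.143]]
```

View pics/w4.png

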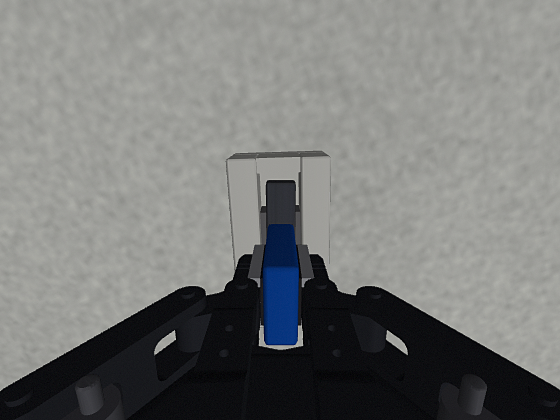

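The jaws hold the handle at a width of 13.3. Next I'll lift and carry it above the ring.

Call:
arm_command:
  series:
    - [0,0,0,0.5,0,0,0]
    - [0,0,0,1.5,0,0,0]
    - [0,0,0,2.5,0,0,0]
    - [0,0,0,3,0,0,0]
    - [0,0,0,3,0,0,0]
    - [0,0,0,3,0,0,0]
    - [0,0.52,-3.2,0,0,0,-1.2]
    - [0,0.52,-3.2,0,0,0,-1.2]
    - [0,0.52,-3.2,0,0,0,-1.2]
    - [0,0.52,-3.2,0,0,0,-1.2]
    - [0,0.52,-3.2,0,0,0,-1.2]
    - [0,0.52,-3.2,0,0,0,-1.2]
    - [0,0.52,-3.2,0,0,0,-1.2]
    - [0,0.52,-3.2,0,0,0,-1.2]
    - [0,0.52,-3.2,0,0,0,-1.2]
    - [0,0.52,-3.2,0,0,0,-1.2]
    - [0,0.52,-3.2,0,0,0,-1.5]
    - [0,0,0,0,0,0,0]
    - [0,0,0,0,0,0,0]
    - [0,0,0,0,0,0,0]

```text
clock: 6.72
eef_pos: [580.2, -185.3, 178.6]
tool_rot: [2.95, 1.569, 2.315]
force: [0.1, 0.3, -1.1]
width: 13.2
```

```bash
python3 - <<'E'
from h import *
im,st,C=shot("wrist","w5")
print(st["clock"],st["eef_pos"],st["tool_rot"],st["force"],st["torque"],st["width"])
print(R.from_euler("xyz",st["tool_rot"]).as_matrix())
for c in ("scene","side"):
    i,_,_=shot(c,c+"5")
cv2.imwrite("pics/s5.png",cv2.resize(i[100:260,230:420],None,fx=4,fy=3.7))
E
```

```text
6.7167 [ 580.189 -185.294  178.616] [2.95  1.569 2.315] [ 0.085  0.329 -1.057] [ 0.009 -0.007  0.017] 13.22756997113622
[[-0.001  0.593  0.805]
 [ 0.001  0.805 -0.593]
 [-1.     0.    -0.002]]
```

View pics/w5.png

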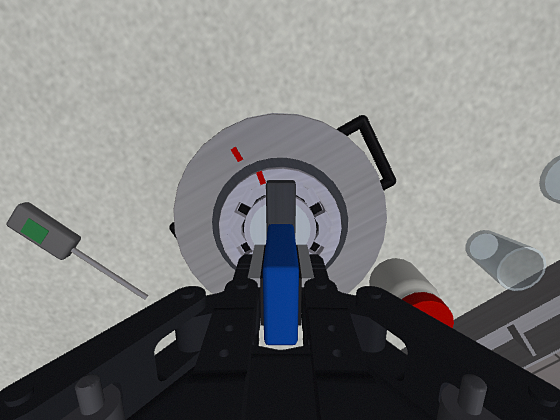

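View pics/s5.png

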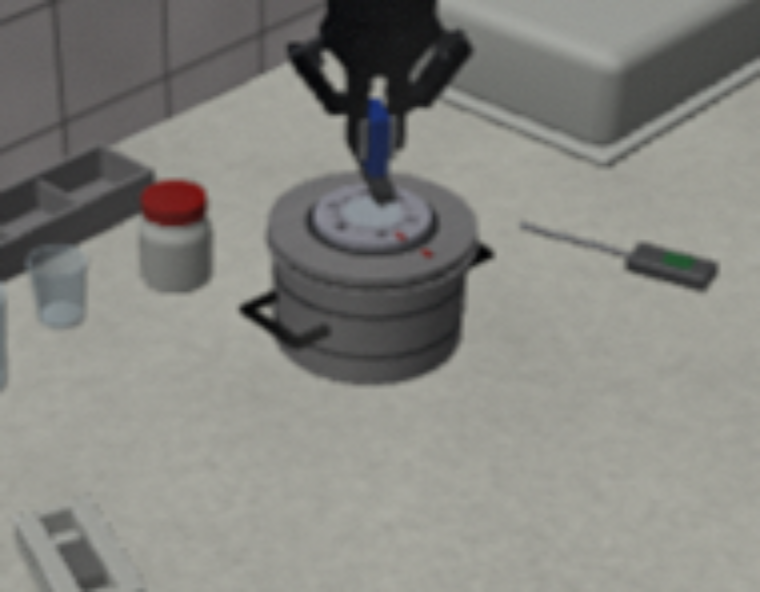

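The spanner hangs level, and the flanking holes at (243,209) and (318,209) are symmetric about the bar at column 281, so yaw and sideways alignment look right. I'll check the offset along the bar.

```bash
python3 - <<'E'
from h import *
im=cv2.imread("pics/w5.png"); st=np.load("pics/w5.npy",allow_pickle=True).item()["st"]; C=cam("wrist",st)
cv2.imwrite("pics/z5.png",cv2.resize(im[140:280,190:370],None,fx=4,fy=4,interpolation=cv2.INTER_CUBIC))
p=st["eef_pos"];M=R.from_euler("xyz",st["tool_rot"]).as_matrix()
for q in [(10.5,-8,-40),(10.5,8,-40),(-41.5,-7,-18),(-41.5,7,-18),(-41.5,-7,18),(-41.5,7,18)]:
    print(q,w2px(p+M@np.array(q),C))
# predicted holes from measured centre
for c in [(581.5,-186.8)]:
  a=np.radians(23.7+60*np.arange(6)); print(w2px(np.c_[c[0]+30*np.cos(a),c[1]+30*np.sin(a),123+0*a],C))
  a=np.radians(np.arange(0,360,30)); print(w2px(np.c_[c[0]+44*np.cos(a),c[1]+44*np.sin(a),123+0*a],C))
E
```

```text
(10.5, -8, -40) [[265.328 183.901]]
(10.5, 8, -40) [[295.852 183.877]]
(-41.5, -7, -18) [[262.104 268.987]]
(-41.5, 7, -18) [[299.274 268.96 ]]
(-41.5, -7, 18) [[263.673 348.306]]
(-41.5, 7, 18) [[297.806 348.283]]
[[315.953 248.886]
 [317.268 209.045]
 [279.833 187.999]
 [242.527 209.222]
 [244.08  249.053]
 [280.071 267.763]]
[[315.204 274.349]
 [335.565 252.258]
 [342.008 222.845]
 [331.619 193.527]
 [306.113 172.935]
 [272.552 167.897]
 [241.295 180.182]
 [221.729 205.55 ]
 [218.688 235.954]
 [231.692 262.994]
 [256.413 280.305]
 [286.563 284.346]]
```

View pics/z5.png

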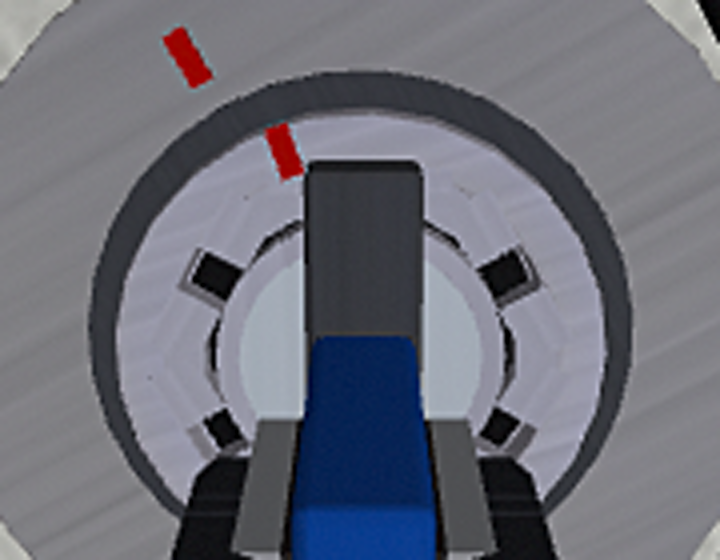

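The ring position agrees with the first look to within about 0.5 px. The spanner sits about 1.3 mm toward the camera side of the grip, so I'll correct by (+2.3, -1.7) mm and come down to just above the ring.

Call:
arm_command:
  series:
    - [0,0.12,-0.09,0,0,0,0]
    - [0,0.11,-0.08,-0.5,0,0,0]
    - [0,0,0,-0.8,0,0,0]
    - [0,0,0,-0.7,0,0,0]
    - [0,0,0,-0.3,0,0,0]
    - [0,0,0,0,0,0,0]
    - [0,0,0,0,0,0,0]
    - [0,0,0,0,0,0,0]

```text
clock: 7.53
eef_pos: [583.3, -187.9, 156.2]
tool_rot: [0.942, 1.571, 0.307]
force: [0.7, -1.1, -1.1]
width: 13.1
```

```bash
python3 - <<'E'
from h import *
im,st,C=shot("wrist","w6")
print(st["clock"],st["eef_pos"],st["tool_rot"],st["force"],st["torque"],st["width"])
cv2.imwrite("pics/z6.png",cv2.resize(im[140:280,190:370],None,fx=4,fy=4,interpolation=cv2.INTER_CUBIC))
i,_,_=shot("side","side6")
cv2.imwrite("pics/s6.png",cv2.resize(i[120:190,280:370],None,fx=8,fy=8,interpolation=cv2.INTER_CUBIC))
i,_,_=shot("scene","scene6")
cv2.imwrite("pics/c6.png",cv2.resize(i[190:265,150:250],None,fx=8,fy=8,interpolation=cv2.INTER_CUBIC))
E
```

```text
7.5333 [ 583.271 -187.868  156.17 ] [0.942 1.571 0.307] [ 0.739 -1.148 -1.066] [ 0.025 -0.037 -0.004] 13.125971888938553
```

View pics/z6.png

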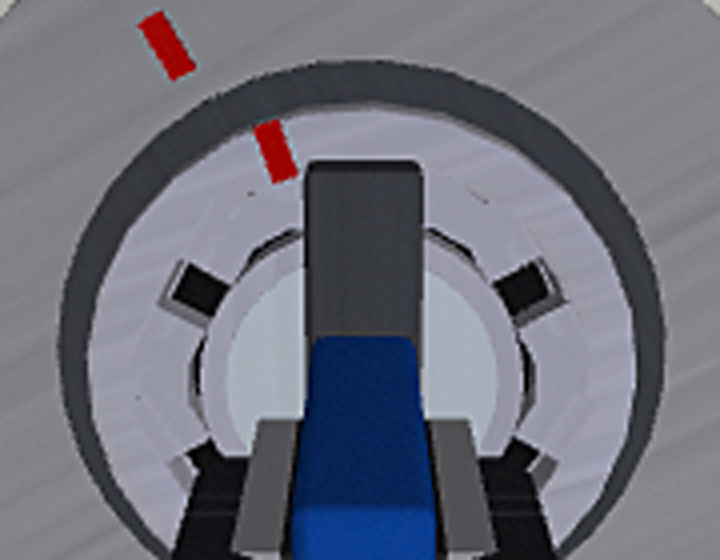

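View pics/s6.png

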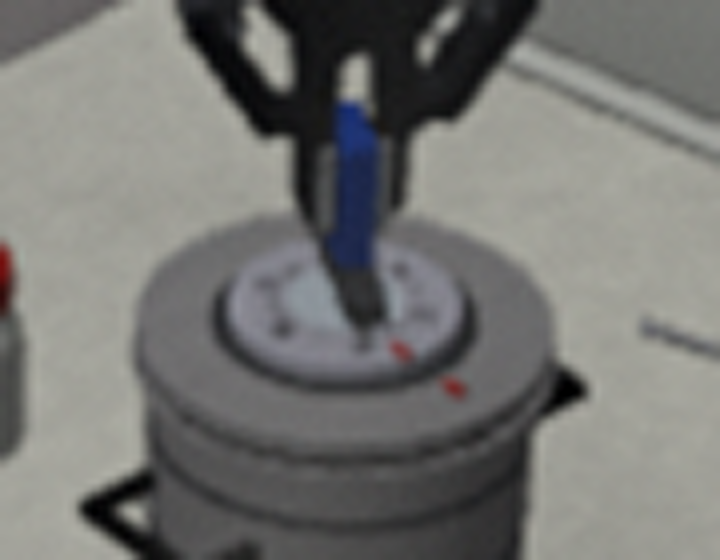

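View pics/c6.png

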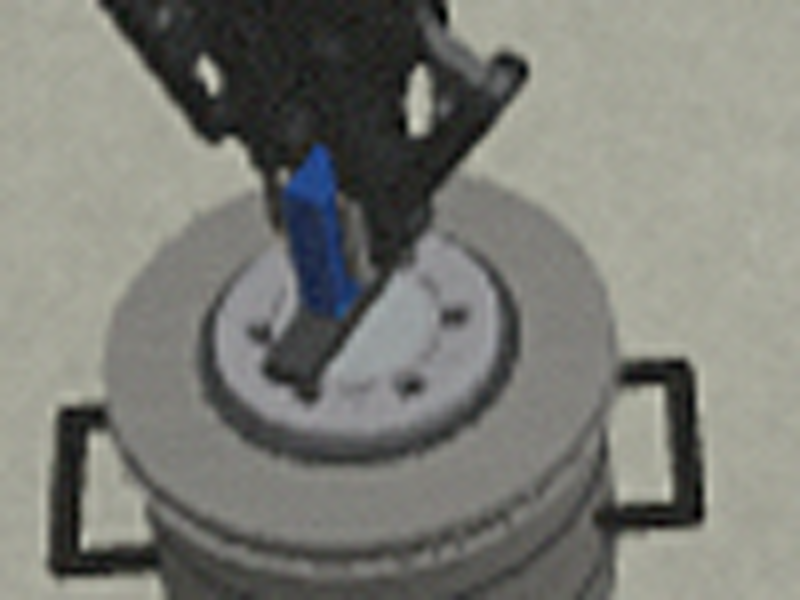

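```bash
python3 - <<'E'
from h import *
c=ctrl.calibration("wrist"); T=c["T_tool_cam"]; f=210/np.tan(np.radians(c["fovy"]/2))
def tool(p,xt):
    d=T[:3,:3]@np.array([(p[0]-c["cx"])/f,-(p[1]-c["cy"])/f,-1]); o=T[:3,3]; return o+d*(xt-o[0])/d[0]
im=cv2.imread("pics/w6.png"); st=np.load("pics/w6.npy",allow_pickle=True).item()["st"]
z=st["eef_pos"][2]; print(z)
print("bar end",tool((281,182.5),10.5),"base",tool((281,180.2),20.5))
print("handle top far/near",tool((281,266.8),-41.5),tool((281,345),-41.5))
for h in [(238.5,212.5),(322.5,212.5)]: print("hole",tool(h,z-123))
t=np.array(cv2.cvtColor(im,cv2.COLOR_BGR2GRAY))
# rectified in tool frame on ring plane
M=R.from_euler("xyz",st["tool_rot"]).as_matrix(); C=cam("wrist",st)
w=np.array([[z-123,-50,-50],[z-123,50,-50],[z-123,50,50],[z-123,-50,50]])@M.T+st["eef_pos"]
H=cv2.getPerspectiveTransform(w2px(w,C).astype(np.float32),np.float32([[0,0],[600,0],[600,600],[0,600]]))
cv2.imwrite("pics/r6.png",cv2.warpPerspective(im,H,(600,600),flags=cv2.INTER_CUBIC))
for k in range(3): print(ctrl.read_state()["eef_pos"])
E
```

```text
156.1698753655365
bar end [ 10.5     0.213 -40.739] base [ 20.5     0.23  -40.049]
handle top far/near [-41.5     0.115 -18.903] [-41.5     0.105  16.379]
hole [ 33.17  -26.04  -17.395]
hole [ 33.17   25.914 -17.354]
[ 583.366 -187.934  156.465]
[ 583.366 -187.934  156.465]
[ 583.366 -187.934  156.465]
```

View pics/r6.png

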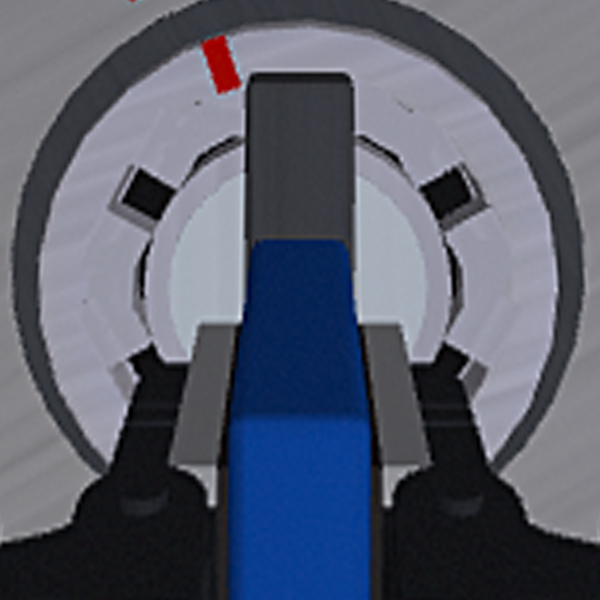

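In the rectified view the ring centre sits about 1.5 mm to the camera side of the spanner axis and about 0.4 mm to the left, so I'll shift by (-1.4, +0.6) mm and lower gently.

Call:
arm_command:
  series:
    - [0,-0.14,0.06,0,0,0,0]
    - [0,0,0,0,0,0,0]
    - [0,0,0,-0.2,0,0,0]
    - [0,0,0,0,0,0,0]
    - [0,0,0,0,0,0,0]

```text
clock: 8.1
eef_pos: [581.6, -187.3, 154.0]
tool_rot: [-2.756, 1.571, 2.892]
force: [0.6, -1.1, -1.8]
width: 13.3
```

Call:
arm_command:
  series:
    - [0,0,0,-0.1,0,0,0]
    - [0,0,0,0,0,0,0]

```text
clock: 8.27
eef_pos: [581.6, -187.2, 152.9]
tool_rot: [-2.874, 1.57, 2.774]
force: [-0.7, 0.6, -1.7]
width: 13.4
```

Call:
arm_command:
  series:
    - [0,0,0,-0.1,0,0,0]
    - [0,0,0,0,0,0,0]

```text
clock: 8.43
eef_pos: [581.6, -187.2, 151.9]
tool_rot: [-2.921, 1.571, 2.727]
force: [-0.4, 0.0, -0.4]
width: 13.2
```

Call:
arm_command:
  series:
    - [0,0,0,-0.1,0,0,0]
    - [0,0,0,0,0,0,0]

```text
clock: 8.6
eef_pos: [581.6, -187.2, 150.9]
tool_rot: [-2.846, 1.57, 2.801]
force: [-0.5, -1.3, -2.4]
width: 13.3
```

Call:
arm_command:
  series:
    - [0,0,0,-0.1,0,0,0]
    - [0,0,0,0,0,0,0]

```text
clock: 8.77
eef_pos: [581.6, -187.2, 149.9]
tool_rot: [-2.97, 1.571, 2.678]
force: [0.8, 0.4, -1.8]
width: 13.9
```

Call:
arm_command:
  series:
    - [0,0,0,-0.1,0,0,0]
    - [0,0,0,0,0,0,0]

```text
clock: 8.93
eef_pos: [581.6, -187.3, 148.9]
tool_rot: [-2.797, 1.571, 2.851]
force: [-0.5, -0.0, -2.3]
width: 13.3
```

Call:
arm_command:
  series:
    - [0,0,0,-0.1,0,0,0]
    - [0,0,0,0,0,0,0]

```text
clock: 9.1
eef_pos: [581.6, -187.3, 148.0]
tool_rot: [-2.907, 1.571, 2.741]
force: [-0.2, -0.8, -1.1]
width: 13.7
```

```bash
python3 - <<'E'
from h import *
im,st,C=shot("wrist","w7")
print(st["clock"],st["eef_pos"],st["force"],st["torque"],st["width"])
cv2.imwrite("pics/z7.png",cv2.resize(im[140:280,190:370],None,fx=4,fy=4,interpolation=cv2.INTER_CUBIC))
i,_,_=shot("side","side7")
cv2.imwrite("pics/s7.png",cv2.resize(i[120:190,280:370],None,fx=8,fy=8,interpolation=cv2.INTER_CUBIC))
i,_,_=shot("scene","scene7")
cv2.imwrite("pics/c7.png",cv2.resize(i[190:265,150:250],None,fx=8,fy=8,interpolation=cv2.INTER_CUBIC))
E
```

```text
9.1 [ 581.638 -187.25   147.957] [-0.192 -0.845 -1.057] [0.022 0.009 0.008] 13.741011445039774
```

View pics/z7.png

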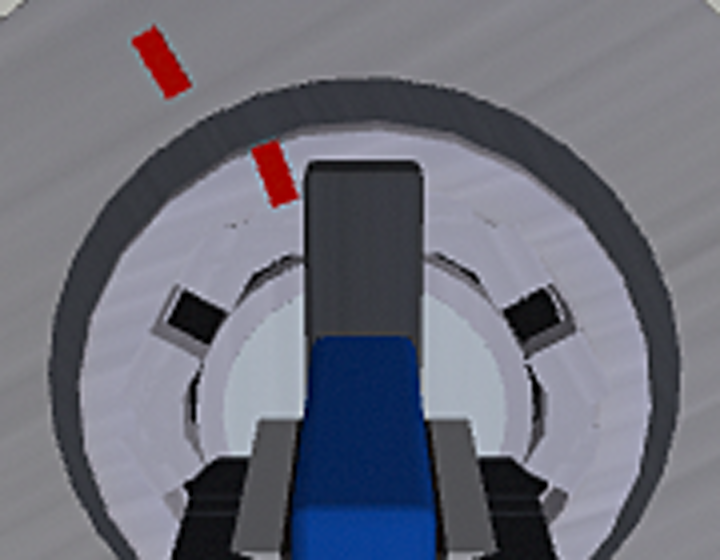

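View pics/c7.png

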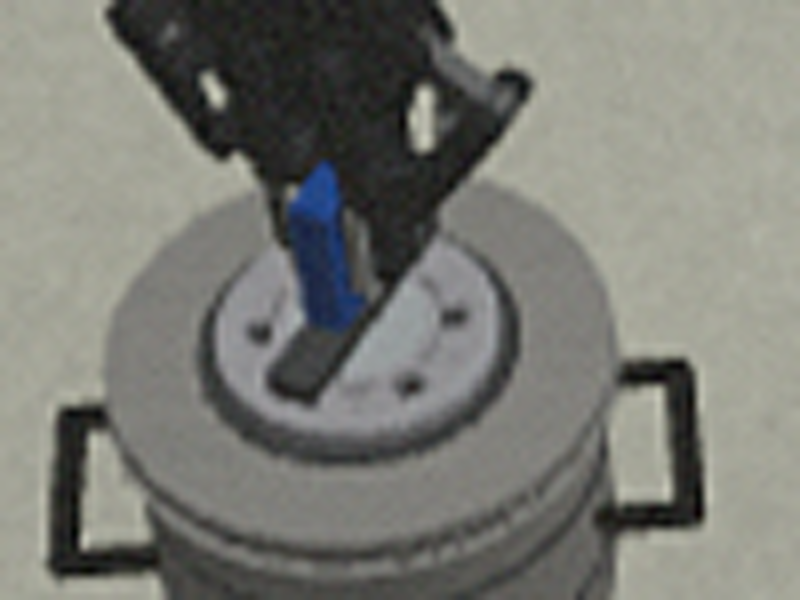

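View pics/s7.png

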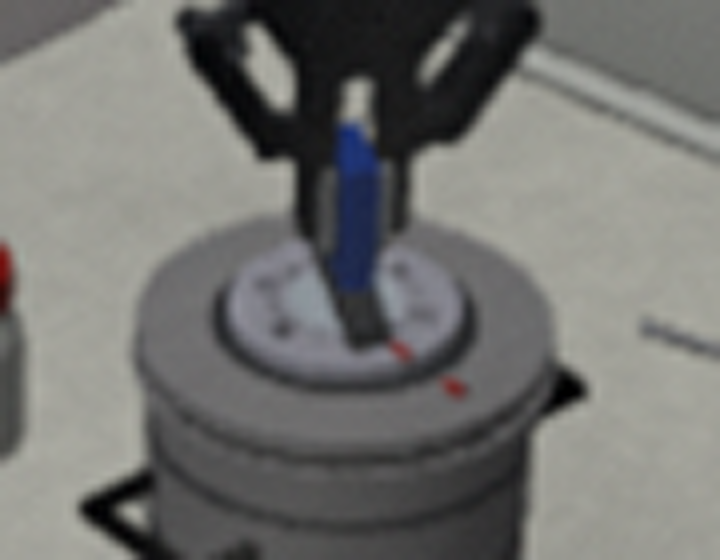

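The pins are going in with no upward force, and both views show the bar nearly on the ring. I'll go a bit deeper.

Call:
arm_command:
  series:
    - [0,0,0,-0.1,0,0,0]
    - [0,0,0,0,0,0,0]
    - [0,0,0,0,0,0,0]

```text
clock: 9.5
eef_pos: [581.6, -187.3, 147.0]
tool_rot: [-2.763, 1.571, 2.885]
force: [0.4, -0.3, -1.1]
width: 13.3
```

Call:
arm_command:
  series:
    - [0,0,0,-0.05,0,0,0]
    - [0,0,0,0,0,0,0]
    - [0,0,0,0,0,0,0]

```text
clock: 9.75
eef_pos: [581.7, -187.3, 146.6]
tool_rot: [-2.687, 1.571, 2.96]
force: [0.9, 0.1, -1.9]
width: 13.5
```

The pins are about 5.9 mm deep with no push. Next is the clockwise turn (negative rz), with the torque read after each chunk.

Call:
arm_command:
  series:
    - [0,0,0,0,0,0,-1.5]
    - [0,0,0,0,0,0,-1.5]
    - [0,-0.005,0,0,0,0,-2]
    - [0,-0.005,0,0,0,0,-2]
    - [0,0,-0.01,0,0,0,-2]
    - [0,0,0,0,0,0,-1]
    - [0,0,0,0,0,0,0]

```text
clock: 10.33
eef_pos: [581.8, -187.1, 146.6]
tool_rot: [0.518, 1.571, -0.292]
force: [-0.5, 1.0, -2.7]
width: 13.2
```

```bash
python3 - <<'E'
from h import *
im,st,C=shot("wrist","w8")
M=R.from_euler("xyz",st["tool_rot"]).as_matrix()
print(st["clock"],st["eef_pos"],st["force"],st["torque"],st["width"],np.degrees(np.arctan2(M[1,1],M[0,1])))
cv2.imwrite("pics/z8.png",cv2.resize(im[140:280,190:370],None,fx=4,fy=4,interpolation=cv2.INTER_CUBIC))
E
```

```text
10.3333 [ 581.826 -187.119  146.622] [-0.544  1.    -2.72 ] [ 0.025 -0.175  0.242] 13.20535869974001 43.57922487055851
```

View pics/z8.png

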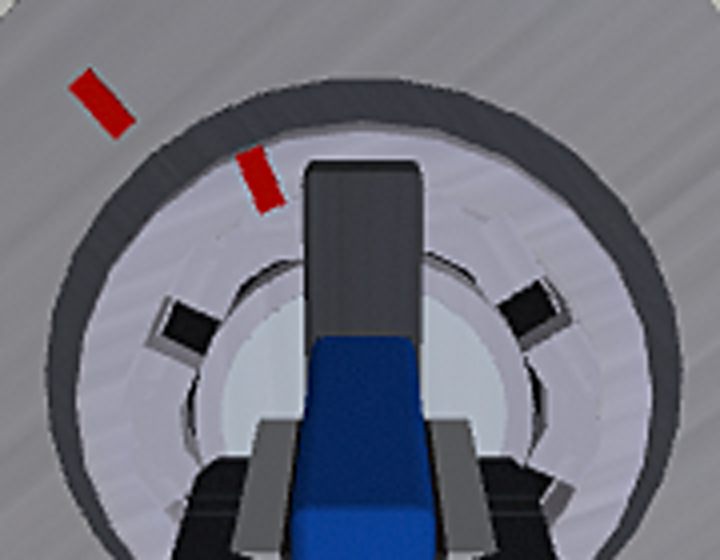

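The ring follows the spanner with about 2–3° of slack, and the torque is 0.24 N m as expected. I'll continue.

Call:
arm_command:
  series:
    - [0,-0.005,-0.005,0,0,0,-2]
    - [0,-0.005,0,0,0,0,-2.5]
    - [0,-0.005,0,0,0,0,-2.5]
    - [0,-0.005,-0.005,0,0,0,-2.5]
    - [0,0,0,0,0,0,-2.5]
    - [0,-0.005,0,0,0,0,-2.5]
    - [0,0,-0.005,0,0,0,-2.5]
    - [0,0,0,0,0,0,-2]
    - [0,0,0,0,0,0,-1]
    - [0,0,0,0,0,0,0]

```text
clock: 11.22
eef_pos: [581.9, -187.1, 146.7]
tool_rot: [1.462, 1.57, 0.303]
force: [1.6, 1.0, -2.8]
width: 13.6
```

```bash
cat > s.py <<'E'
from h import *
st=ctrl.read_state(); M=R.from_euler("xyz",st["tool_rot"]).as_matrix()
print(st["clock"],st["eef_pos"],st["force"],st["torque"],st["width"],np.degrees(np.arctan2(M[1,1],M[0,1])))
E
python3 s.py
```

```text
11.2167 [ 581.914 -187.097  146.654] [ 1.63   0.954 -2.841] [ 0.234 -0.355  0.174] 13.633269313275699 23.628891412572163
```

Call:
arm_command:
  series:
    - [0,0,0,0,0,0,-2]
    - [0,0,0,0,0,0,-2]
    - [0,0,0,0,0,0,-2]
    - [0,0,0,0,0,0,-2]
    - [0,0,0,0,0,0,0]

```text
clock: 11.63
eef_pos: [581.9, -187.1, 146.7]
tool_rot: [1.618, 1.57, 0.32]
force: [2.6, 1.1, -2.8]
width: 13.2
```

```bash
python3 s.py
```

```text
11.6333 [ 581.95  -187.101  146.667] [ 2.558  1.125 -2.782] [ 0.29  -0.439  0.148] 13.21593950386544 15.618234414958119
```

Call:
arm_command:
  series:
    - [0,0,0,0,0,0,-1]
    - [0,0,0,0,0,0,-1]
    - [0,0,0,0,0,0,0]

```text
clock: 11.88
eef_pos: [581.9, -187.2, 146.7]
tool_rot: [1.701, 1.57, 0.367]
force: [2.8, 1.0, -3.3]
width: 13.7
```

```bash
python3 s.py
```

```text
11.8833 [ 581.914 -187.157  146.69 ] [ 2.781  1.047 -3.277] [ 0.412 -0.682  0.216] 13.680927814072012 13.587853171082983
```

Call:
arm_command:
  series:
    - [0,0,0,0,0,0,-1]
    - [0,0,0,0,0,0,-1]
    - [0,0,0,0,0,0,0]

```text
clock: 12.13
eef_pos: [581.9, -187.2, 146.7]
tool_rot: [1.656, 1.57, 0.287]
force: [4.2, 1.8, -2.8]
width: 13.7
```

```bash
python3 s.py
```

```text
12.1333 [ 581.893 -187.188  146.719] [ 4.155  1.796 -2.778] [ 0.558 -0.962  0.238] 13.659365070582071 11.553234954869966
```

The torque is still the running 0.24 N m. One pin is carrying more of the load (4 N sideways), so I'll shift slightly to balance it and continue in small steps.

Call:
arm_command:
  series:
    - [0,0.04,0.01,0,0,0,-1]
    - [0,0,0,0,0,0,-1]
    - [0,0,0,0,0,0,0]

```text
clock: 12.38
eef_pos: [581.9, -187.2, 146.7]
tool_rot: [2.099, 1.57, 0.694]
force: [3.3, 2.2, -2.7]
width: 13.5
```

```bash
python3 s.py
```

```text
12.3833 [ 581.939 -187.176  146.684] [ 3.251  2.223 -2.73 ] [ 0.601 -0.806  0.242] 13.520097058512631 9.542041986297452
```

Call:
arm_command:
  series:
    - [0,0.02,0.01,0,0,0,-1]
    - [0,0,0,0,0,0,-1]
    - [0,0,0,0,0,0,0]

```text
clock: 12.63
eef_pos: [582.0, -187.2, 146.7]
tool_rot: [2.703, 1.571, 1.264]
force: [2.0, 2.4, -1.5]
width: 13.8
```

```bash
python3 s.py
```

```text
12.6333 [ 581.979 -187.237  146.694] [ 2.046  2.445 -1.546] [ 0.676 -0.726  0.202] 13.759116741564789 7.528803155358779
```

Call:
arm_command:
  series:
    - [0,0.01,0.03,0,0,0,-1]
    - [0,0,0,0,0,0,-1]
    - [0,0,0,0,0,0,0]

```text
clock: 12.88
eef_pos: [582.0, -187.2, 146.7]
tool_rot: [-0.255, 1.571, -1.73]
force: [2.6, 1.1, -2.4]
width: 13.5
```

```bash
python3 s.py
```

```text
12.8833 [ 582.02  -187.169  146.657] [ 2.599  1.127 -2.411] [ 0.469 -0.702  0.146] 13.468686570639443 5.517609819376565
```

Call:
arm_command:
  series:
    - [0,0.01,0.02,0,0,0,-1]
    - [0,0,0,0,0,0,-1]
    - [0,0,0,0,0,0,0]

```text
clock: 13.13
eef_pos: [582.1, -187.0, 146.6]
tool_rot: [-0.553, 1.57, -2.062]
force: [2.8, 0.9, -2.7]
width: 13.7
```

```bash
python3 s.py
```

```text
13.1333 [ 582.054 -187.046  146.626] [ 2.823  0.888 -2.653] [ 0.296 -0.68   0.373] 13.692838948957895 3.556334814492634
```

The torque is rising to 0.37, possibly the stop. I'll take half-degree steps.

Call:
arm_command:
  series:
    - [0,0,0,0,0,0,-0.5]
    - [0,0,0,0,0,0,0]
    - [0,0,0,0,0,0,0]

```text
clock: 13.38
eef_pos: [582.1, -187.1, 146.6]
tool_rot: [-0.368, 1.57, -1.884]
force: [1.5, 0.7, -1.9]
width: 13.2
```

```bash
python3 s.py
```

```text
13.3833 [ 582.088 -187.075  146.649] [ 1.453  0.735 -1.918] [ 0.239 -0.602  0.569] 13.150771371207567 3.120689207015305
```

```bash
python3 - <<'E'
from h import *
im,st,C=shot("wrist","w9")
cv2.imwrite("pics/z9.png",cv2.resize(im[140:280,190:370],None,fx=4,fy=4,interpolation=cv2.INTER_CUBIC))
E
python3 s.py
```

```text
13.4333 [ 582.101 -187.066  146.653] [ 2.628  0.432 -2.113] [ 0.223 -0.576  0.559] 13.421459540629275 3.1155706293181136
```

View pics/z9.png

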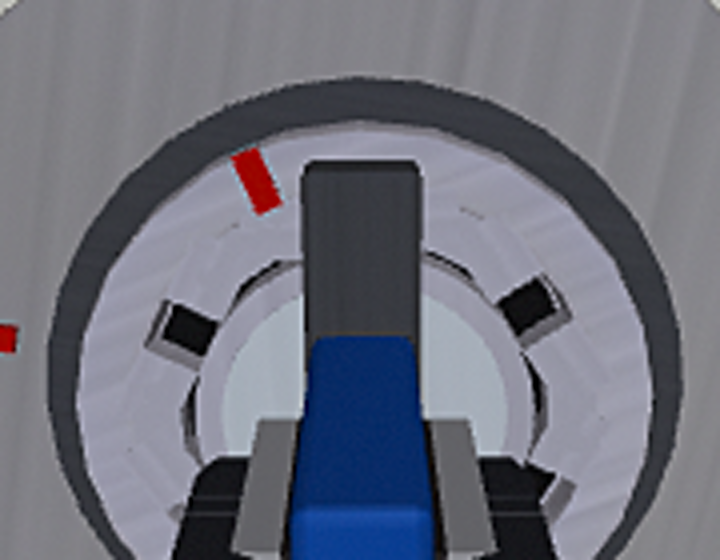

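```bash
python3 - <<'E'
from h import *
for n in ("w1","w5","w8","w9"):
    im=cv2.imread(f"pics/{n}.png"); st=np.load(f"pics/{n}.npy",allow_pickle=True).item()["st"]; C=cam("wrist",st)
    m=((im[...,2]>120)&(im[...,1]<60)&(im[...,0]<60)).astype(np.uint8)
    k,l,s,c=cv2.connectedComponentsWithStats(m)
    o=[]
    for i in range(1,k):
        if 15<s[i,4]<1000:
            for z in (123,114):
                w=px2w(c[i],z,C)[0]-[581.6,-186.4,0]; r=np.hypot(*w[:2])
                if (z==123 and 33<r<46) or (z==114 and 50<r<80): o.append((z,round(r,1),round(np.degrees(np.arctan2(w[1],w[0])),1)))
    print(n,o)
E
```

```text
w1 [(123, np.float64(39.5), np.float64(163.3)), (114, np.float64(60.6), np.float64(173.8))]
w5 [(114, np.float64(60.2), np.float64(174.7)), (123, np.float64(39.4), np.float64(164.6))]
w8 [(114, np.float64(60.3), np.float64(174.7)), (123, np.float64(39.4), np.float64(157.3))]
w9 [(123, np.float64(39.1), np.float64(116.6)), (114, np.float64(60.7), np.float64(174.4))]
```

The ring mark is now 57.9° clockwise of the lid mark, up from 10.5°. That agrees with joint = 1.0 and with the torque rising to 0.56 N m. I'll back off by half the slack, then lift straight up.

Call:
arm_command:
  series:
    - [0,0,0,0,0,0,1]
    - [0,0,0,0,0,0,1]
    - [0,0,0,0,0,0,0.5]
    - [0,0,0,0,0,0,0]
    - [0,0,0,0,0,0,0]

```text
clock: 13.85
eef_pos: [581.6, -187.1, 146.5]
tool_rot: [-1.791, 1.57, 3.018]
force: [1.1, 0.6, -1.2]
width: 13.7
```

```bash
python3 s.py
```

```text
13.85 [ 581.622 -187.094  146.522] [ 1.067  0.568 -1.238] [ 0.132 -0.243  0.028] 13.73683113583163 5.549543490463099
```

Unloaded. I'll lift.

Call:
arm_command:
  series:
    - [0,0,0,0.2,0,0,0]
    - [0,0,0,0.3,0,0,0]
    - [0,0,0,0.4,0,0,0]
    - [0,0,0,1,0,0,0]
    - [0,0,0,1.5,0,0,0]
    - [0,0,0,0,0,0,0]
    - [0,0,0,0,0,0,0]

```text
clock: 14.43
eef_pos: [582.7, -187.2, 181.8]
tool_rot: [1.129, 1.568, -0.344]
force: [-0.4, -0.4, -1.1]
width: 13.3
```

```bash
python3 - <<'E'
from h import *
im,st,C=shot("wrist","w10")
print(st["torque"])
cv2.imwrite("pics/z10.png",cv2.resize(im[140:280,190:370],None,fx=4,fy=4,interpolation=cv2.INTER_CUBIC))
i,_,_=shot("scene","scene10")
cv2.imwrite("pics/c10.png",cv2.resize(i[190:265,150:250],None,fx=8,fy=8,interpolation=cv2.INTER_CUBIC))
E
python3 s.py
```

```text
[ 0.01   0.027 -0.02 ]
14.5333 [ 581.722 -186.795  180.422] [ 0.577  0.644 -1.838] [ 0.025 -0.039 -0.011] 12.960543936301352 5.592898977441895
```

View pics/z10.png

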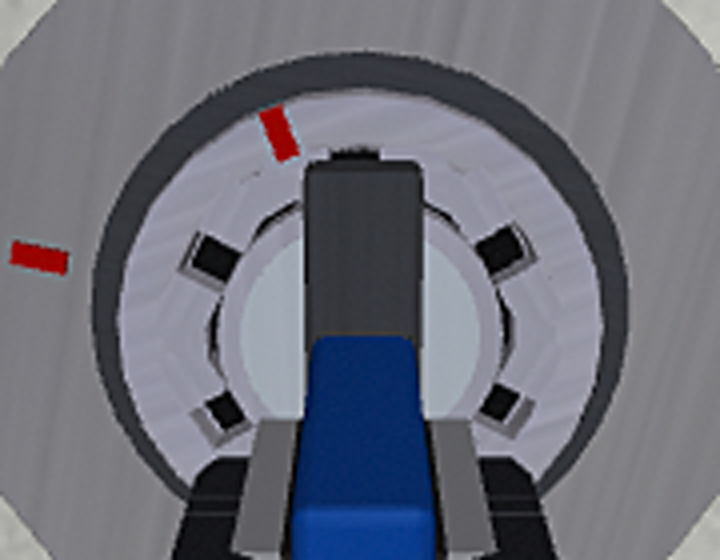

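View pics/c10.png

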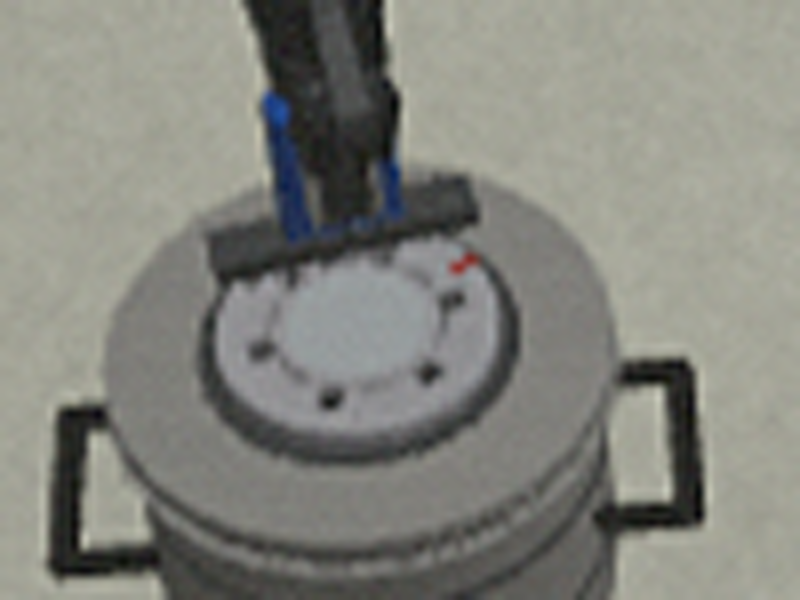

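The pins are clear and the spanner is level; the ring mark stays put. I'll carry it back over the cradle.

Call:
arm_command:
  series:
    - [0,-0.53,3.21,0,0,0,5.6]
    - [0,-0.53,3.21,0,0,0,5.6]
    - [0,-0.53,3.21,0,0,0,5.6]
    - [0,-0.53,3.21,0,0,0,5.6]
    - [0,-0.53,3.21,0,0,0,5.6]
    - [0,-0.53,3.21,0,0,0,5.6]
    - [0,-0.53,3.21,0,0,0,5.6]
    - [0,-0.53,3.21,0,0,0,5.6]
    - [0,-0.53,3.21,0,0,0,5.6]
    - [0,-0.53,3.21,0,0,0,5.6]
    - [0,-0.5,3.2,0,0,0,5.6]
    - [0,0,0,0,0,0,0]
    - [0,0,0,0,0,0,0]
    - [0,0,0,0,0,0,0]

```text
clock: 15.7
eef_pos: [523.8, 165.3, 180.0]
tool_rot: [-1.962, 1.569, -2.361]
force: [-0.2, 0.3, -2.4]
width: 12.9
```

```bash
python3 s.py
```

```text
15.7 [523.791 165.305 179.961] [-0.194  0.285 -2.415] [ 0.005 -0.001 -0.014] 12.9397738541736 67.15752500630452
```

Call:
arm_command:
  series:
    - [0,0,0.05,-2,0,0,0]
    - [0,0,0,-3,0,0,0]
    - [0,0,0,-3,0,0,0]
    - [0,0,0,-2,0,0,0]
    - [0,0,0,-0.8,0,0,0]
    - [0,0,0,0,0,0,0]
    - [0,0,0,0,0,0,0]

```text
clock: 16.28
eef_pos: [524.6, 165.8, 72.9]
tool_rot: [-0.988, 1.57, -1.387]
force: [0.3, 0.7, -0.1]
width: 13.5
```

```bash
python3 - <<'E'
from h import *
im,st,C=shot("wrist","w11")
cv2.imwrite("pics/z11.png",cv2.resize(im[130:280,190:370],None,fx=4,fy=4,interpolation=cv2.INTER_CUBIC))
i,_,_=shot("side","side11")
cv2.imwrite("pics/s11.png",cv2.resize(i[210:280,210:300],None,fx=8,fy=8,interpolation=cv2.INTER_CUBIC))
E
python3 s.py
```

```text
16.3833 [525.378 166.614  73.931] [ 0.018  0.193 -0.938] [ 0.065 -0.022  0.024] 13.315903757492814 67.14867964390622
```

View pics/z11.png

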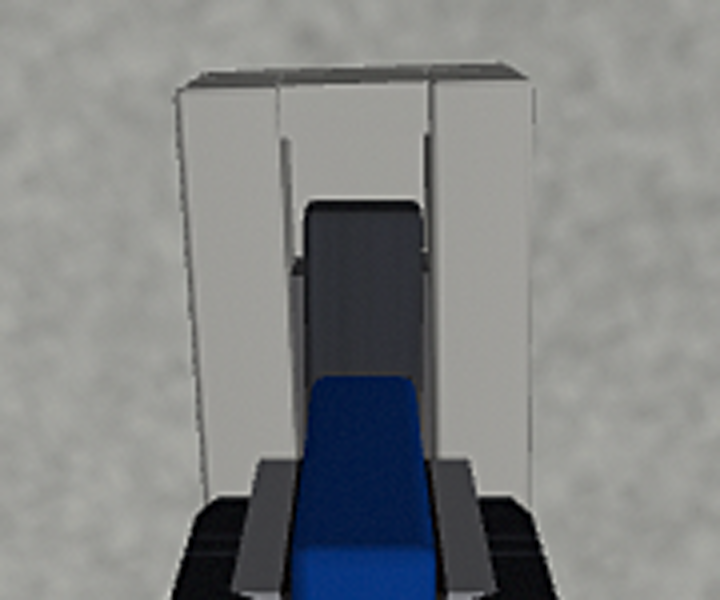

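View pics/s11.png

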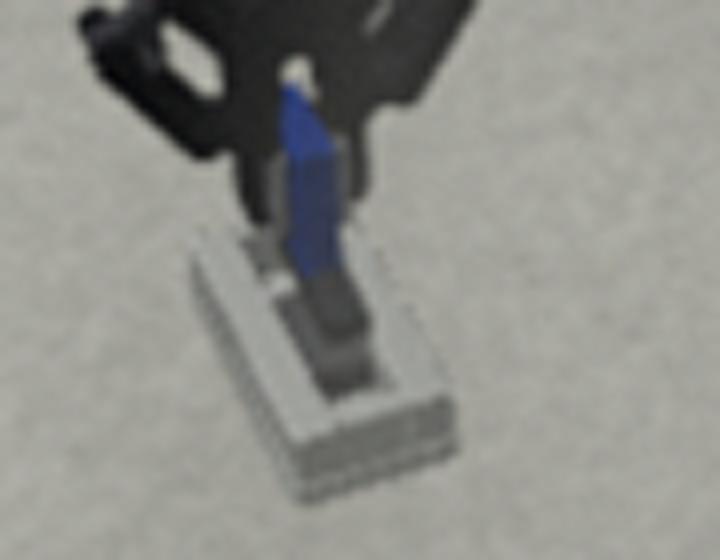

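Call:
arm_command:
  series:
    - [0,0,0,0,0,0,0]
    - [0,0,0,0,0,0,0]

```text
clock: 16.55
eef_pos: [525.0, 166.9, 73.8]
tool_rot: [0.719, 1.569, 0.32]
force: [-0.3, -0.2, -1.2]
width: 12.9
```

```bash
python3 - <<'E'
from h import *
im=cv2.imread("pics/w11.png"); st=np.load("pics/w11.npy",allow_pickle=True).item()["st"]; C=cam("wrist",st)
p=np.array([[190+178/4,130+90/4],[190+534/4,130+80/4],[190+207/4,130+495/4],[190+530/4,130+495/4]])
c=ctrl.calibration("wrist"); T=c["T_tool_cam"]; f=210/np.tan(np.radians(c["fovy"]/2))
def tool(p,xt):
    d=T[:3,:3]@np.array([(p[0]-c["cx"])/f,-(p[1]-c["cy"])/f,-1]); o=T[:3,3]; return o+d*(xt-o[0])/d[0]
z=72.5
for q in p: print(tool(q,z-32))
# pocket edges on top face
for q in [(190+280/4,130+90/4),(190+432/4,130+85/4),(190+300/4,130+455/4),(190+437/4,130+455/4)]: print("pocket",tool(q,z-32))
E
python3 s.py
```

```text
[ 40.5   -27.814 -53.327]
[ 40.5    26.303 -54.784]
[ 40.5   -25.873  13.819]
[40.5   28.328 13.865]
pocket [ 40.5   -12.292 -53.314]
pocket [ 40.5    10.827 -54.047]
pocket [ 40.5   -10.158   6.593]
pocket [40.5   12.601  6.612]
16.55 [525.009 166.859  73.826] [-0.314 -0.2   -1.201] [0.034 0.01  0.008] 12.887367080465093 67.18407966405292
```

The cradle's edges are slanted 1.6° relative to the tool and its centre is offset about (-1, +1) mm. I'll correct that and lower in guarded steps.

Call:
arm_command:
  series:
    - [0,-0.1,0.1,0,0,0,1.6]
    - [0,0,0,-0.6,0,0,0]
    - [0,0,0,-0.6,0,0,0]
    - [0,0,0,-0.6,0,0,0]
    - [0,0,0,0,0,0,0]
    - [0,0,0,0,0,0,0]

```text
clock: 17.05
eef_pos: [522.6, 167.5, 53.8]
tool_rot: [-2.416, 1.569, -2.786]
force: [0.6, -0.7, -2.1]
width: 13.8
```

Call:
arm_command:
  series:
    - [0,0,0,-0.4,0,0,0]
    - [0,0,0,-0.4,0,0,0]
    - [0,0,0,0,0,0,0]
    - [0,0,0,0,0,0,0]

```text
clock: 17.38
eef_pos: [523.0, 167.6, 46.3]
tool_rot: [-2.437, 1.57, -2.807]
force: [-0.2, 0.6, -1.4]
width: 13.1
```

```bash
python3 - <<'E'
from h import *
im,st,C=shot("wrist","w12")
cv2.imwrite("pics/z12.png",cv2.resize(im[130:280,190:370],None,fx=4,fy=4,interpolation=cv2.INTER_CUBIC))
E
python3 s.py
```

```text
17.4333 [523.12  167.687  46.515] [ 0.219  0.452 -1.832] [ 0.073 -0.041 -0.083] 13.289926566978101 68.80168978686216
```

View pics/z12.png

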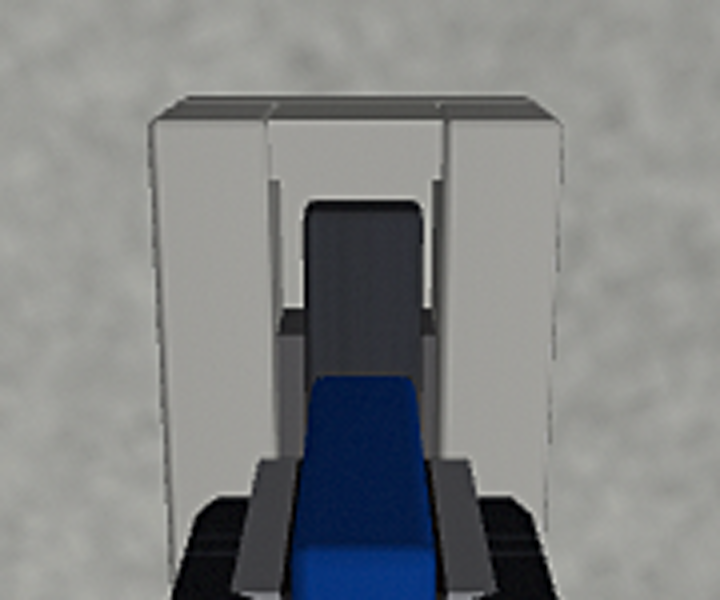

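The bar is inside the pocket, about 2 mm above the pad. These are the final small steps.

Call:
arm_command:
  series:
    - [0,0,0,-0.1,0,0,0]
    - [0,0,0,0,0,0,0]
    - [0,0,0,0,0,0,0]

```text
clock: 17.68
eef_pos: [523.2, 167.7, 45.7]
tool_rot: [0.854, 1.571, 0.484]
force: [-0.1, -0.8, -1.3]
width: 13.4
```

Call:
arm_command:
  series:
    - [0,0,0,-0.07,0,0,0]
    - [0,0,0,0,0,0,0]
    - [0,0,0,0,0,0,0]

```text
clock: 17.93
eef_pos: [523.1, 167.7, 44.9]
tool_rot: [-2.454, 1.571, -2.825]
force: [-0.3, -0.4, -2.0]
width: 13.5
```

```bash
python3 s.py
```

```text
17.9333 [523.149 167.65   44.917] [-0.261 -0.439 -1.988] [-0.003 -0.017 -0.003] 13.5294527806697 68.79704393036451
```

Call:
arm_command:
  series:
    - [0,0,0,-0.05,0,0,0]
    - [0,0,0,0,0,0,0]
    - [0,0,0,0,0,0,0]

```text
clock: 18.18
eef_pos: [523.2, 167.7, 44.5]
tool_rot: [0.861, 1.571, 0.491]
force: [0.0, 0.2, 0.3]
width: 13.6
```

```bash
python3 s.py
```

```text
18.1833 [523.249 167.728  44.484] [0.03  0.217 0.273] [-0.031 -0.016  0.008] 13.623000612600585 68.80188223507085
```

Call:
arm_command:
  series:
    - [0,0,0,-0.05,0,0,0]
    - [0,0,0,0,0,0,0]
    - [0,0,0,0,0,0,0]

```text
clock: 18.43
eef_pos: [523.3, 167.7, 44.5]
tool_rot: [0.379, 1.57, 0.009]
force: [-1.4, -1.2, 5.0]
width: 13.1
```

```bash
python3 s.py
```

```text
18.4333 [523.255 167.726  44.477] [-1.374 -1.16   4.97 ] [-0.161  0.282  0.008] 13.108701257395497 68.79910986124284
```

The spanner is on the pad: force went from about -1.5 to +5 N at the expected height. I'll release and retreat.

Call:
arm_command:
  series:
    - [0.3,0,0,0,0,0,0]
    - [0.6,0,0,0,0,0,0]
    - [0.9,0,0,0,0,0,0]
    - [1,0,0,0,0,0,0]
    - [1,0,0,0,0,0,0]
    - [1,0,0,0,0,0,0]
    - [1,0,0,0,0,0,0]

```text
clock: 19.02
eef_pos: [523.1, 167.7, 43.8]
tool_rot: [-2.909, 1.571, 3.004]
force: [0.3, 0.1, 0.5]
width: 85.3
```

```bash
python3 - <<'E'
from h import *
im,st,C=shot("wrist","w13")
E
python3 s.py
```

```text
19.0667 [523.178 167.666  43.881] [ 0.29  -1.055  1.389] [-0.028  0.021 -0.013] 85.62540703385925 68.79678861787599
```

View pics/w13.png

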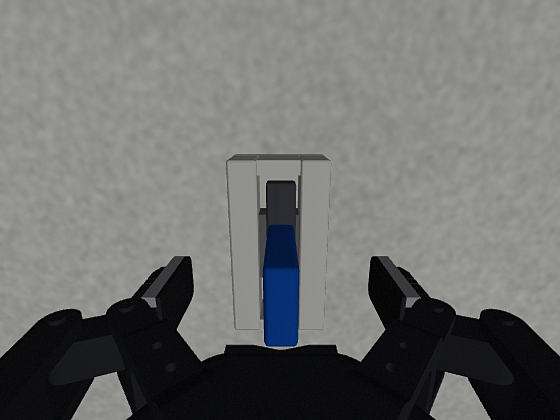

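The wrist view shows the spanner standing free in the pocket, with the handle at (281,300) and both jaws clear. I'll lift away.

Call:
arm_command:
  series:
    - [1,0,0,1,0,0,0]
    - [1,0,0,2,0,0,0]
    - [1,0,0,3,0,0,0]
    - [1,0,0,3,0,0,0]
    - [1,0,0,3,0,0,0]
    - [1,0,0,3,0,0,0]
    - [1,2.7,-1.1,0,0,0,0]
    - [1,2.7,-1.1,0,0,0,0]
    - [1,2.7,-1.1,0,0,0,0]
    - [1,0,0,0,0,0,0]
    - [1,0,0,0,0,0,0]
    - [1,0,0,0,0,0,0]

```text
clock: 20.07
eef_pos: [603.3, 135.0, 194.1]
tool_rot: [3.121, 1.57, 2.751]
force: [-0.4, -0.5, -0.4]
width: 85.5
```

```bash
python3 - <<'E'
from h import *
im,st,C=shot("wrist","w14")
print(st["clock"],st["eef_pos"],st["force"])
cv2.imwrite("pics/r14.png",topdown(im,C,530,160,32,70,4))
i,_,_=shot("side","side14")
cv2.imwrite("pics/s14.png",cv2.resize(i[120:280,210:400],None,fx=4,fy=3.7))
i,_,_=shot("scene","scene14")
E
```

```text
20.0667 [603.312 134.983 194.086] [-0.353 -0.472 -0.357]
```

View pics/r14.png

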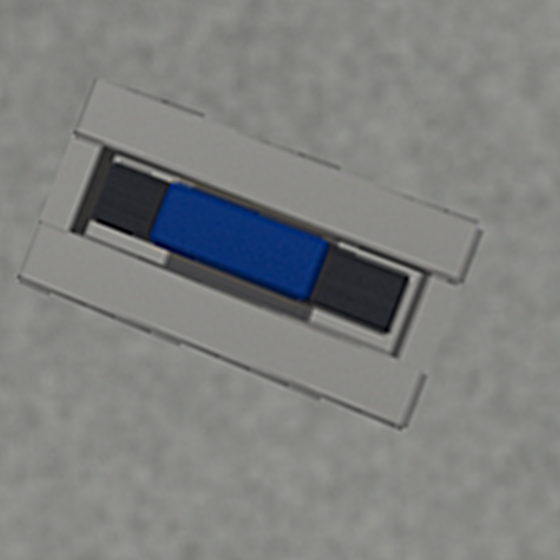

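View pics/s14.png

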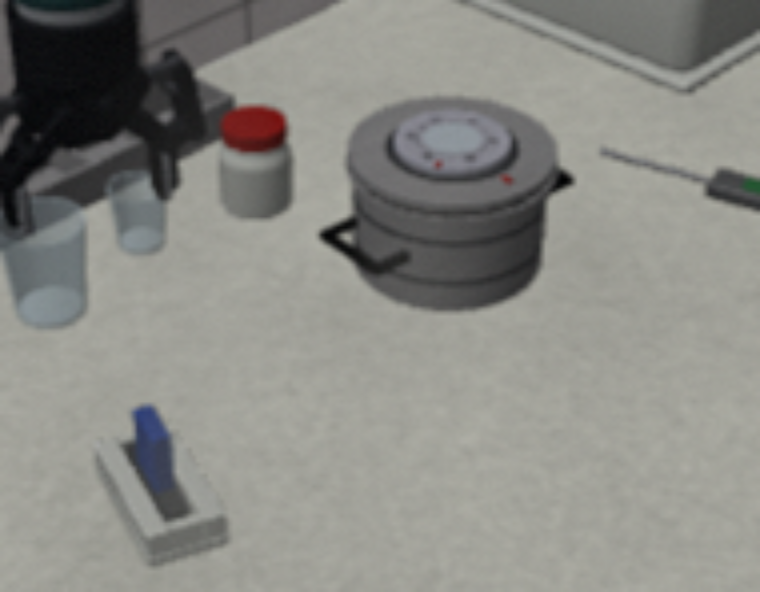

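View pics/scene14.png

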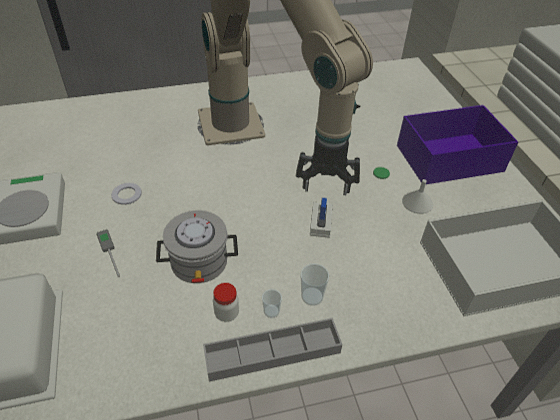

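The spanner sits upright in its pocket, nothing else has moved, and the arm is clear. I'll check the ring marks from the picture taken after the lift-out, then hand in.

```bash
python3 - <<'E'
from h import *
im=cv2.imread("pics/w10.png"); st=np.load("pics/w10.npy",allow_pickle=True).item()["st"]; C=cam("wrist",st)
m=((im[...,2]>120)&(im[...,1]<60)&(im[...,0]<60)).astype(np.uint8)
k,l,s,c=cv2.connectedComponentsWithStats(m)
for i in range(1,k):
    if 15<s[i,4]<1000:
        for z in (123,114):
            w=px2w(c[i],z,C)[0]-[581.6,-186.4,0]; print(z,np.hypot(*w[:2]),np.degrees(np.arctan2(w[1],w[0])))
print(ctrl.finish_job())
E
```

```text
123 39.0661270026532 115.073791911712
114 37.873790406578834 116.72221070741078
123 57.67484796155155 170.78371937298073
114 59.56571475804907 173.72210528701814
the job is handed in; nothing more can be done
None
```

The ring is tight against its stop and the spanner is back in its cradle, released. I handed the job in at about 20 s of the 72 s allowed.

- **Setting the pins:** I aligned the spanner with the holes by eye and lowered it in 1 mm steps. Both pins went about 5.9 mm into the holes, and the force reading showed no push on the lid.
- **Turning:** The ring turned at about 0.15–0.24 N m. At the stop the torque rose to 0.57 N m, below the 0.75 N m that would count as forcing. The angle between the red marks on ring and lid grew from 10.5° to 57.9°. It read 58.6° after lift-out, where the stop at 1.0 rad is 57.3°; the difference is within how well I can measure it. For a few steps one pin carried more load than the other, up to about 4.5 N sideways, and I shifted the spanner slightly to even it out.
- **Return:** I backed off within the slack, lifted straight out and lowered the spanner onto the cradle pad, where the contact force was about 5 N.
- **Last checks:** The final pictures show the spanner upright in its pocket, the arm clear of everything and the other things on the bench where they were. The fingers came no closer to the ring than about 24 mm. The measured position drifted by 1–2 mm just after fast moves, so I used the pictures and the force readings for the last approaches.

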